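# Hang the wire guard on the lamp's bayonet ring and lock it

## Task

Fit the wire guard over the glass of the lamp on the bench: lower it until its three pins go down into the mouths of the slotted steel ring, then turn it clockwise (seen from above) until the pins drop into the locking notches, and let go so that it hangs level and locked. Feel your way and keep the force low, do not knock the glass, and leave the jar, spanner and screwdriver where they lie.

Things in the scene. Friction and masses are not known exactly. Their poses are not given: they have to be found in the camera images.
- guard: loose guard of steel wire, about 0.26 kg, standing mouth down on the green mat. Origin: centre of the lower edge of its round band, z up its axis. Band: 118 mm outside diameter, 12 mm high, lower edge rounded; above it a dome of wires with its crown 88 mm above the origin. It fits the lamp any of three ways round (every 120 degrees).
- guard_pin (a point): tip of the first of three like pins of the guard: round, level, 7 mm thick, reaching 72.5 mm from the axis, at 0 (this one), 120 and 240 degrees from the guard's x axis. The underside of each pin is 5.5 mm above the guard's origin. Pins and ring are spoilt if their contact forces add up to more than 45 N.
- guard_tab (a point): middle of the flat steel tab on the guard's crown by which it is held and turned, on the axis 106 mm above the guard's origin. The tab is 32 mm wide along the guard's x, 10 mm thick along its y and runs from 88 to 120 mm above the origin; a wire eye on top of it ends at 134 mm.
- lamp: fixed round lamp of cast metal, glass dome upward, flange 148 mm across. Origin: centre of its underside on the bench, z up its axis; its cable gland points along its x. With the guard's pins resting on the ring's top edge the guard's origin is 46.5 mm above this one, with the pins down in the mouths 31.5 mm, with the pins in the locking notches 27.5 mm.
- ring_top (a point): on the lamp's axis, 52 mm above its origin, level with the flat top edge of the slotted steel bayonet ring round the lamp (122 mm inside, 134 mm outside diameter). The ring has three like slots for the pins, each with a mouth 12 mm wide, open at the top. Axes as the lamp's.
- ring_floor (a point): on the lamp's axis, 37 mm above its origin, level with the floor of the mouths. Clockwise from above, each mouth leads into a covered track (ceiling 48.5 mm) whose floor rises to a crest at 40 mm, then falls into a locking notch 12 mm wide, floor at 33 mm, with a solid end wall. Mid mouth to mid notch: 45 degrees.
- ring_nominal (a point): nominal middle of one mouth, at the ring's top edge 64 mm out along the lamp's x axis; the others are nominally at 120 and 240 degrees. The ring is pinched on by a screw and may sit turned up to 17 degrees either way from this; that is not measured and must be seen or felt. It stays put under light forces.
- lamp_glass: the lamp's fragile glass dome, diameter 80 mm, its top 92 mm above the lamp's origin. Same origin and axes as the lamp.
- empty_jar: bystander: empty glass jar with a lid, diameter 62 mm, 86 mm high, behind the lamp on the right. Origin: centre of its underside.
- spanner: bystander: combination spanner 180 x 27 x 6 mm lying to the right, near the bench's front edge. Origin: centre of its underside.
- green_driver: bystander: screwdriver with a green handle, 218 mm long, lying on the right. Origin: centre of its underside.

How it is judged:
By the outcome, as a careful person would: the job done as asked, in the order asked, and still so for the second after the job is handed in, with the robot touching nothing.
It also fails if it takes over 72 s, if anything falls off the work surface, if the arm or the gripper's body presses on something with over 40 N, if the wrist force passes 120 N, or if a joint passes its speed limit or range.

## Robot

A 7-joint arm with a two-finger parallel gripper is mounted at the origin on a cart in front of the work surface, level with it; the furniture and walls round the work are solid. World frame = base frame: x ahead of the robot, y to its left, z up, the work surface at z = 0. Lengths are in m, angles in rad, forces in N, time in s.
With the tool pointing down it reaches from about 0.4 to 0.9 m from the base axis. Payload 5.5 kg.
Tool frame: the origin (TCP) lies midway between the tips of the shut fingers; the grasp point (between the pads) lies 19 mm behind it (manip.grip_depth is the distance from the TCP to the grasp point, in m); z points along the fingers, y is the line along which they close (so a half turn about z gives the same grasp; the last joint's range is limited). The gripper opens to 92 mm and grips with 3 to 60 N. Pads are 19 mm wide; open, the fingers measure 130 mm over their backs; the gripper's body (75 mm by 190 mm) begins 47 mm behind the grasp point.
Start: joints at [-0.923, 0.501, -0.427, 1.55, 0.221, 1.138, -0.21], TCP at [0.244, 0.602, 0.227] pointing down, gripper open.
Joint ranges: [-2.88, 2.88], [-0.31, 2.03], [-1.54, 1.56], [0.2, 2.42], [-1.41, 4.55], [0.19, 2.02], [-2.57, 2.57]. Speed limits (rad/s): [2.57, 2.57, 3.14, 3.14, 3.14, 3.14, 3.14].

## Interface

Orientations are given as a unit quaternion [x, y, z, w].
In Python, from bench import manip, effector, viewer gives the robot as it stands. Calls block until the motion is done:
- manip.move_pose(position, orientation): joint-space move of the TCP to a pose.
- manip.servo_line(position, ori=None, vel=0.15): straight line of the TCP; ori=None keeps the orientation; vel is the mean speed in m/s.
- manip.movej(angles): joint-space move.
- effector.open_jaws() and effector.close(f_grip=None): open the fingers fully, or close them until they stop; f_grip is the grip in N (None keeps the last).
- manip.sleep(seconds).
- manip.solve_ik(position, orientation): joint angles nearest the present ones, or None.
- viewer.get_image(name): name is "scene" or "top" or "wrist"; returns the picture (384x512x3 uint8, red, green, blue); there is no depth.
- viewer.get_calibration(name): a dict with "vfov" (degrees; the focal length in pixels is half the picture's height over the tangent of half this angle, whatever the lens; pixels are square), "cx", "cy" (the principal point, pixels), "eye" and "attitude" of the camera in the world. Camera axes: x right, y down, z forward; pixel columns grow to the right and rows downward; lengths in m; the calibration is good to about 2 mm. A picture is of the moment at which its call begins: read the wrist's pose just before it. get_calibration takes no time and is no camera call; for the wrist camera it gives the pose at the moment of the call.
A pose or a line that the arm cannot do raises manip.PlanningError and nothing moves.
- manip.hand_in(): hands the job in; it is judged then, once.
Readings, each from a call of its own:
- manip.current_clock(): time.
- manip.current_q(): joint angles.
- manip.current_joint_velocities(): joint speeds.
- manip.current_tau(): joint torques, N m.
- manip.current_tool_pos(): TCP position.
- manip.current_tcp_rot(): TCP orientation.
- manip.current_force(): force on the tool from outside, world axes, zero at the start.
- manip.current_wrist_torque(): the same for the moment, N m.
- manip.current_finger_gap(): finger opening in m.
- manip.current_gripper_force(): force on a finger pad.
Only numpy, scipy, OpenCV 4.12 (cv2) and the standard library are available. Lean on these libraries where they do the work, as an engineer would, in place of code of your own. Each camera call takes 0.05 s, during which the arm holds its last target. There are 200 camera calls.

## Working session

There is one attempt and no reset: what is moved stays moved. The work goes in short steps, each a Python script; the robot and the scene stay as the last script left them, time stands still between calls to the robot, and variables do not carry over. Pictures are saved under pics/ and viewed, at most 10 in all, crops included, and the job is handed in when it is done.

```bash
mkdir -p pics; ls
python3 - <<'E'
from bench import manip, effector, viewer
import cv2,numpy as np
for n in("scene","top","wrist"):
    c=viewer.get_calibration(n);print(n,c)
    cv2.imwrite(f"pics/{n}0.png",viewer.get_image(n)[:,:,::-1])
a=cv2.imread("pics/scene0.png");b=cv2.imread("pics/top0.png")
print(manip.current_tcp_rot(),manip.current_clock(),manip.current_force())
E
```

```text
pics
scene {'vfov': 42.2935126331611, 'cx': 263.1516231751962, 'cy': 192.42647034802948, 'eye': array([-0.13754599, -0.47622432,  1.06907563]), 'attitude': array([ 0.81568974, -0.47030491,  0.1689604 , -0.29140337])}
top {'vfov': 42.33942994380543, 'cx': 258.2703525338992, 'cy': 190.08892020596716, 'eye': array([ 0.31725896, -0.06379855,  1.21695474]), 'attitude': array([-0.69979608,  0.70859973, -0.06192207,  0.06585991])}
wrist {'vfov': 62.25617532821973, 'cx': 253.1478049516351, 'cy': 190.95895259261863, 'eye': array([0.16576041, 0.63486576, 0.38323556]), 'attitude': array([0.8188958 , 0.55258655, 0.08606711, 0.12903575])}
[ 1.91193667e-01  9.81552034e-01 -7.42187036e-04 -1.86754121e-04] 0.15 [ 0.48922609 -0.51653941  0.39899485]
```

View pics/top0.png

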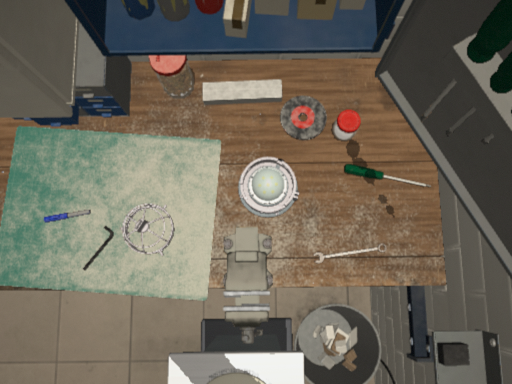

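View pics/scene0.png

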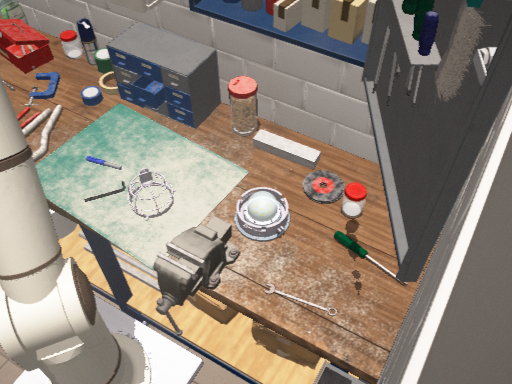

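```bash
cat > h.py <<'E'
from bench import manip, effector, viewer
import cv2,numpy as np
from scipy.spatial.transform import Rotation as R
def ray(c,u,v,h=384):
    f=h/2/np.tan(np.radians(c["vfov"]/2))
    return R.from_quat(c["attitude"]).apply([(u-c["cx"])/f,(v-c["cy"])/f,1.])
def cast(c,u,v,z):
    d=ray(c,u,v);e=np.array(c["eye"]);return e+d*(z-e[2])/d[2]
def proj(c,p):
    f=192/np.tan(np.radians(c["vfov"]/2))
    q=R.from_quat(c["attitude"]).inv().apply(np.array(p)-c["eye"])
    return np.array([c["cx"]+f*q[0]/q[2],c["cy"]+f*q[1]/q[2]])
def down(psi): # tool pointing down, tool y axis at angle psi in world
    y=np.array([np.cos(psi),np.sin(psi),0]);z=np.array([0,0,-1.]);x=np.cross(y,z)
    return R.from_matrix(np.c_[x,y,z]).as_quat()
def snap(n,name):
    c=viewer.get_calibration(n);im=viewer.get_image(n);cv2.imwrite(f"pics/{name}.png",im[:,:,::-1]);np.save(f"pics/{name}.npy",c,allow_pickle=True);return c,im
E
python3 - <<'E'
from h import *
c=viewer.get_calibration("top");s=viewer.get_calibration("scene");w=viewer.get_calibration("wrist")
print("guard",cast(c,148,230,.01),cast(s,151,195,.01),"tab",cast(c,142,226,.11),cast(s,146,176,.11))
print("lamp",cast(c,268,186,.05),cast(s,263,213,.05),"vise",cast(c,245,235,.1),cast(c,265,270,.1),cast(s,200,235,.1))
T=R.from_quat(manip.current_tcp_rot());print("cam in tool",T.inv().apply(w["eye"]-manip.current_tool_pos()),"fwd",T.inv().apply(ray(w,w["cx"],w["cy"])))
y=T.apply([0,1,0]);print("psi",np.degrees(np.arctan2(y[1],y[0])))
print("jar",cast(c,345,122,.08))
E
```

```text
guard [0.44255852 0.2121354  0.01      ] [0.45310833 0.21925649 0.01      ] tab [0.44134165 0.20300815 0.11      ] [0.4407888  0.20393309 0.11      ]
lamp [ 0.54045737 -0.0819845   0.05      ] [ 0.52775543 -0.09293213  0.05      ] vise [ 0.41917093 -0.02765273  0.1       ] [ 0.34075438 -0.07159804  0.1       ] [ 0.36438774 -0.01567971  0.1       ]
cam in tool [ 0.08471811  0.00102052 -0.15746793] fwd [-3.06530552e-01  4.08506654e-04  9.51860732e-01]
psi 67.95509017618265
jar [ 0.68791556 -0.2677982   0.08      ]
```

Run:
```python
from h import *
manip.move_pose([.442,.205,.30],down(np.radians(68)))
snap("wrist","g1");print(manip.current_q(),manip.current_clock())
manip.move_pose([.533,-.087,.30],down(np.radians(68)))
snap("wrist","l1");print(manip.current_q(),manip.current_clock())
a=cv2.imread("pics/g1.png");b=cv2.imread("pics/l1.png")
```

```text
[-0.19846169  0.12023377 -0.31853529  1.8596703   0.04026433  1.16806932
  0.65841432] 1.85
[ 0.17254796  0.20788418 -0.07510434  1.75003468  0.01562294  1.18443332
  1.28344489] 3.0667
```

View pics/g1.png

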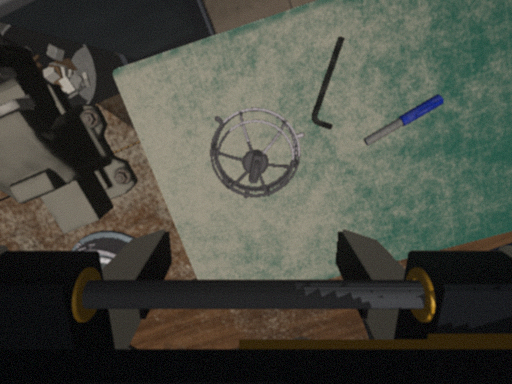

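View pics/l1.png

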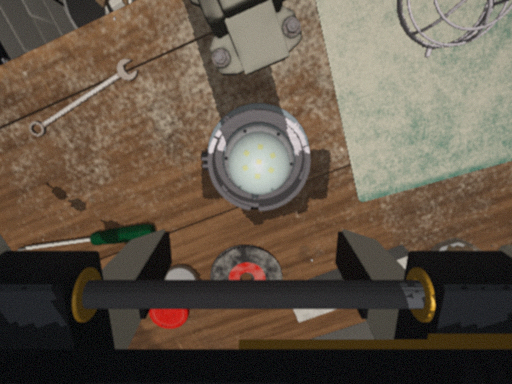

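Run:
```python
from h import *
q=down(np.radians(68));tx=R.from_quat(q).apply([1,0,0])
manip.move_pose(np.array([.533,-.087,.21])-tx*.03,q)
c,l=snap("wrist","l2");pl=proj(c,[.533,-.087,.05])
manip.move_pose([.48,.06,.3],q)
manip.move_pose(np.array([.442,.205,.21])-tx*.03,q)
c,g=snap("wrist","g2");pg=proj(c,[.442,.205,.03])
print(pl,pg,manip.current_clock())
def crop(im,p):
    x,y=[int(max(0,v-92)) for v in p];print("origin",x,y)
    k=im[y:y+184,x:x+184];k=cv2.copyMakeBorder(k,0,184-k.shape[0],0,184-k.shape[1],0)
    return cv2.resize(k,(400,400),interpolation=3)
cv2.imwrite("pics/lg2.png",np.hstack([crop(l,pl),crop(g,pg)])[:,:,::-1])
```

```text
[250.91620204 146.97453383] [253.87910055 141.12899257] 5.1417
origin 158 54
origin 161 49
```

View pics/lg2.png

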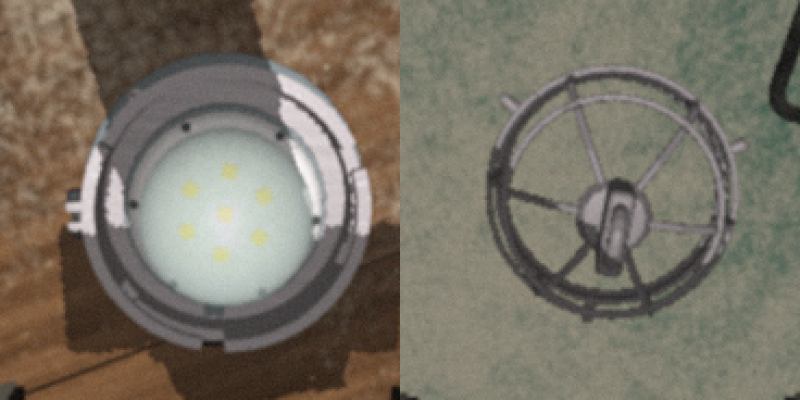

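```bash
python3 - <<'E'
from h import *
c=np.load("pics/g2.npy",allow_pickle=True).item()
px=lambda u,v:(161+u*.46,49+v*.46)
P=[cast(c,*px(u,v),.009)[:2] for u,v in[(103,97),(347,143),(188,317)]]
a,b=P[0],P[1];d=np.linalg.norm(a-b);print("sep",d,"exp",.0725*3**.5)
m=(a+b)/2;n=np.array([-(b-a)[1],(b-a)[0]])/d
for s in(1,-1):
    ctr=m+s*n*np.sqrt(max(0,.0725**2-(d/2)**2));third=ctr+(ctr-m)/np.linalg.norm(ctr-m)*.0725
    print(ctr,third,(proj(c,[*third,.009])-[161,49])/.46,(proj(c,[*ctr,.106])-[161,49])/.46,[np.degrees(np.arctan2(*(p-ctr)[::-1])) for p in(a,b,third)])
print(P[2], c["eye"])
q=down(np.radians(68));tx=R.from_quat(q).apply([1,0,0])
im=cv2.imread("pics/g2.png")
# lamp closer, two views
manip.move_pose([.48,.06,.3],q)
for i,(psi,z) in enumerate([(68,.17),(-15,.17)]):
    q=down(np.radians(psi));tx=R.from_quat(q).apply([1,0,0])
    manip.move_pose(np.array([.533,-.087,z])-tx*.05,q);snap("wrist",f"l3{i}")
    print(manip.current_q(),manip.current_clock())
E
cat > unw.py <<'E'
from h import *
import sys
def unwrap(name,ctr,z=.052):
    c=np.load(f"pics/{name}.npy",allow_pickle=True).item();im=cv2.imread(f"pics/{name}.png")
    th=np.radians(np.arange(0,360,.45));r=np.arange(.050,.080,.0002)
    T,Rr=np.meshgrid(th,r);p=np.stack([ctr[0]+Rr*np.cos(T),ctr[1]+Rr*np.sin(T),np.full(T.shape,z)],-1)
    f=192/np.tan(np.radians(c["vfov"]/2));k=R.from_quat(c["attitude"]).inv().apply((p-c["eye"]).reshape(-1,3)).reshape(p.shape)
    return cv2.remap(im,(c["cx"]+f*k[...,0]/k[...,2]).astype(np.float32),(c["cy"]+f*k[...,1]/k[...,2]).astype(np.float32),1)
E
python3 - <<'E'
from unw import *
u=[unwrap(f"l3{i}",[.533,-.087]) for i in(0,1)]
r=np.zeros((16,800,3),np.uint8)
for d in range(0,360,30): cv2.putText(r,str(d),(int(d/.45),13),0,.4,(255,255,255))
i0=[cv2.imread(f"pics/l3{i}.png")[60:260,130:390] for i in(0,1)]
o=np.vstack([u[0],r,u[1]]+[np.hstack([cv2.resize(x,(360,276)) for x in i0]+[np.zeros((276,80,3),np.uint8)])])
cv2.imwrite("pics/unw.png",o)
E
```

```text
sep 0.12432080947936364 exp 0.1255736835487436
[0.38097769 0.25003514] [0.31974707 0.28885603] [ 272.28662585 -127.06018811] [255.82660089  24.72489659] [np.float64(-91.39936281230841), np.float64(26.649066634402647), np.float64(147.62485191104716)]
[0.44400552 0.2100748 ] [0.50523614 0.17125392] [188.11470077 324.26595919] [216.28657139 231.33443218] [np.float64(-153.35093336559737), np.float64(88.60063718769159), np.float64(-32.37514808895288)]
[0.50132797 0.17279619] [0.39281741 0.22467341 0.36707804]
[ 0.17682566  0.41915322 -0.05858786  1.77237062  0.02750629  0.949665
  1.29751288] 6.8083
[-1.62069696e-03  3.39572304e-01  2.47954217e-01  1.90737300e+00
 -1.04742204e-01  9.05959194e-01  3.80004871e-02] 8.0083
```

View pics/unw.png

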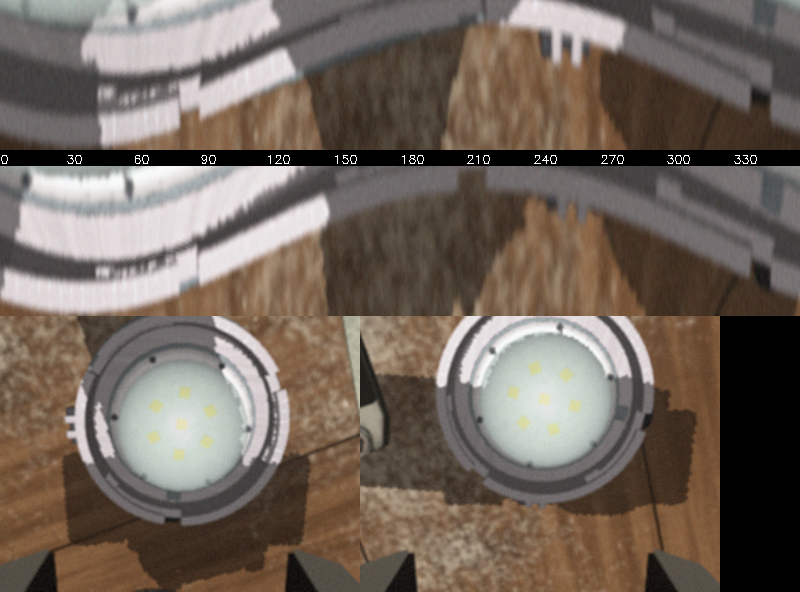

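Run:
```python
from unw import *
C=[.5416,-.079]
r=np.zeros((16,800,3),np.uint8)
for d in range(0,360,30): cv2.putText(r,str(d),(int(d/.45),13),0,.4,(255,255,255));cv2.line(r,(int(d/.45),0),(int(d/.45),4),(0,255,255))
o=[]
for n in("l2","l30","l31"):
    o+=[unwrap(n,C),r]
o=np.vstack(o);g=cv2.convertScaleAbs(o,alpha=1.3,beta=15)
for k in range(3):
    for rr in(.061,.067): cv2.line(g,(0,k*166+int((rr-.05)/.0002)),(6,k*166+int((rr-.05)/.0002)),(0,0,255))
cv2.imwrite("pics/unw2.png",g)
```

```text
(no output)
```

View pics/unw2.png

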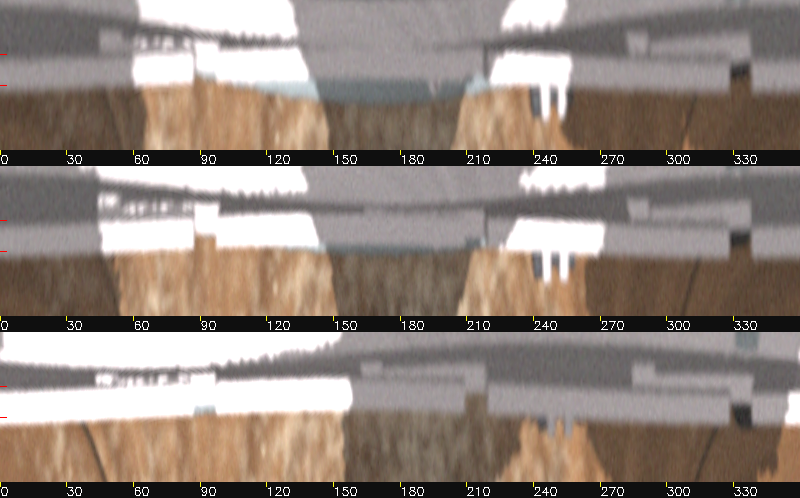

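Run:
```python
from h import *
q=down(np.radians(57.6))
manip.move_pose([.4432,.2104,.25],q)
manip.servo_line([.4432,.2104,.15])
manip.servo_line([.4432,.2104,.092],vel=.05);print(manip.current_force())
effector.close(f_grip=35);print("gap",manip.current_finger_gap(),manip.current_gripper_force(),manip.current_force())
manip.servo_line([.4432,.2104,.25],vel=.1);print(manip.current_finger_gap(),manip.current_force(),manip.current_tool_pos(),manip.current_wrist_torque())
c,im=snap("wrist","h1");t=manip.current_tool_pos();print(proj(c,t+[0,0,-.092+.009]),manip.current_clock())
x,y=[int(v) for v in proj(c,t+[0,0,-.083])];print(x,y)
k=im[max(0,y-125):y+125,x-125:x+125];cv2.imwrite("pics/h1c.png",cv2.resize(k,None,fx=2.4,fy=2.4,interpolation=3)[:,:,::-1]);print("orig",x-125,max(0,y-125))
```

```text
[-0.30940795  0.05833667 -0.88283281]
gap 0.009906029935351396 34.99718427658081 [-0.07817568  0.17333414 -3.52326302]
0.009955344611701887 [ 0.56136611  0.17592837 -3.03432111] [0.44277521 0.21019299 0.24932241] [-0.04842723 -0.04764847  0.02179189]
[252.22209789 199.9053915 ] 14.5083
252 199
orig 127 74
```

View pics/h1c.png

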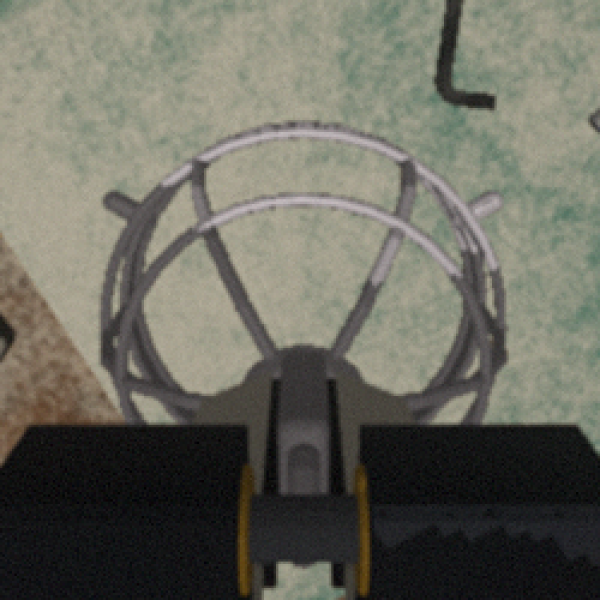

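Run:
```python
from h import *
c=np.load("pics/h1.npy",allow_pickle=True).item();t=manip.current_tool_pos();T=R.from_quat(manip.current_tcp_rot())
print(T.as_matrix()[:,2],t)
a,b=[cast(c,127+u/2.4,74+v/2.4,t[2]-.083)[:2] for u,v in[(105,198),(500,201)]]
d=np.linalg.norm(a-b);m=(a+b)/2;n=np.array([-(b-a)[1],(b-a)[0]])/d
print("sep",d)
for s in(1,-1):
    ctr=m+s*n*np.sqrt(max(0,.0725**2-(d/2)**2)) ; l=T.inv().apply([*(ctr-t[:2]),0]);print(ctr,"in tool",l,[np.degrees(np.arctan2(*(p-ctr)[::-1])) for p in(a,b)])
    ctr=m+s*n*.03625;print(T.inv().apply([*(ctr-t[:2]),0]))
# refine lamp ring centre: gray-vs-wood edge
from unw import unwrap
for nme in("l2","l30","l31"):
    C=np.array([.5427,-.079])
    for k in range(3):
        u=cv2.GaussianBlur(unwrap(nme,C),(5,5),0);s=cv2.cvtColor(u,cv2.COLOR_BGR2HSV)[...,1].astype(float)
        g=s[60:115][6:]-s[60:115][:-6];i=g.argmax(0);ok=g.max(0)>25
        r=.05+(60+3+i)*.0002;th=np.radians(np.arange(0,360,.45))
        for _ in range(4):
            A=np.c_[np.cos(th),np.sin(th),np.ones_like(th)];x=np.linalg.lstsq(A[ok],r[ok],rcond=None)[0];ok&=abs(A@x-r)<.0012
        C=C+x[:2]
    print(nme,C,x[2],ok.sum())
```

```text
[-1.15923228e-03 -5.36920152e-04 -9.99999184e-01] [0.44283294 0.2102346  0.24935599]
sep 0.12643731015321943
[0.38392807 0.2486599 ] in tool [7.03243182e-02 8.80432865e-04 4.76531048e-05] [np.float64(-93.46486046684403), np.float64(27.91457856434924)]
[7.10827303e-02 8.85395192e-04 4.81718897e-05]
[0.44361081 0.21023364] in tool [-6.57288854e-04  4.15996711e-04 -9.01217216e-07] [np.float64(-152.08542143565077), np.float64(86.53513953315593)]
[-1.41570090e-03  4.11034383e-04 -1.42000207e-06]
l2 [ 0.54076248 -0.07940215] 0.06884745820465311 502
l30 [ 0.54224525 -0.07964842] 0.06784483380459438 680
l31 [ 0.5429874  -0.07963004] 0.06737699128428147 751
```

```bash
cat >> h.py <<'E'
L=np.array([.5424,-.0796]);OFF=np.array([-.001,.0004,0])
def tgt(psi,oz,dxy=(0,0),L=L):
    q=down(np.radians(psi));o=R.from_quat(q).apply(OFF)
    return np.array([L[0]-o[0]+dxy[0],L[1]-o[1]+dxy[1],oz+.092]),q
def stat(msg,F0=None):
    f=manip.current_force();f=f-(F0 if F0 is not None else 0)
    m=manip.current_wrist_torque();p=manip.current_tool_pos();print(msg,"F",f.round(1),"M",m.round(2),"p",(p*1000).round(1),"t",round(manip.current_clock(),1));return f
E
python3 - <<'E'
from h import *
p,q=tgt(63.4,.16);manip.move_pose([.50,.07,.26],q);manip.move_pose(p,q)
p,q=tgt(63.4,.062);manip.servo_line(p,q,vel=.08);manip.sleep(.2)
F0=manip.current_force();np.save("F0.npy",F0);print(F0,manip.current_wrist_torque())
for oz in np.arange(.058,.029,-.002):
    p,q=tgt(63.4,oz);manip.servo_line(p,q,vel=.02);f=stat(f"{oz*1000:.0f}",F0)
    if np.linalg.norm(f)>5:break
E
```

```text
[-0.07154645  0.15924179 -2.98759776] [0.00738051 0.04576113 0.05728841]
58 F [0.1 0.1 0.8] M [-0.06 -0.   -0.02] p [541.1 -79.5 149.7] t 17.8
56 F [ 0.5 -0.8  0.6] M [-0.04 -0.03  0.05] p [541.2 -79.5 147.8] t 18.0
54 F [-1.1 -0.8 -0.1] M [ 0.01 -0.02 -0.05] p [541.2 -79.5 145.8] t 18.3
52 F [ 0.2 -0.8  0.2] M [-0.02  0.02  0.03] p [541.2 -79.5 143.8] t 18.5
50 F [-0.3  0.3  1.1] M [ 0. -0. -0.] p [541.2 -79.5 141.8] t 18.8
48 F [ 0.4 -0.1  0.4] M [-0.04  0.01 -0.01] p [541.2 -79.5 139.8] t 19.0
46 F [ 0.7  0.3 -0.2] M [-0.03 -0.06 -0.02] p [541.3 -79.6 137.9] t 19.3
44 F [ 0.4 -0.1  0.1] M [-0.09 -0.11 -0.04] p [541.3 -79.5 135.9] t 19.5
42 F [ 1.  -0.   0.2] M [-0.09 -0.2   0.03] p [541.3 -79.5 133.9] t 19.8
40 F [0.4 0.2 0.4] M [-0.1  -0.16 -0.05] p [541.4 -79.5 131.9] t 20.0
38 F [ 0.6 -0.4 -0.4] M [-0.19 -0.25 -0.1 ] p [541.4 -79.6 129.9] t 20.3
36 F [0.4 0.2 0.6] M [-0.26 -0.32 -0.04] p [541.4 -79.6 127.9] t 20.5
34 F [ 1.8 -0.6 -1.3] M [-0.36 -0.38 -0.07] p [541.4 -79.6 125.9] t 20.8
32 F [ 3.  -1.3 -0.8] M [-0.43 -0.43 -0.02] p [541.4 -79.6 123.9] t 21.0
30 F [ 1.8 -2.  -0.6] M [-0.43 -0.46 -0.05] p [541.4 -79.6 121.9] t 21.3
```

Run:
```python
from h import *
F0=np.load("F0.npy")
for d in[(.0006,-.0006),(.001,-.001)]:
    p,q=tgt(63.4,.030,d);manip.servo_line(p,q,vel=.02);manip.sleep(.1);f=stat(d,F0)
for oz in(.0295,.029,.0285,.028):
    p,q=tgt(63.4,oz,d);manip.servo_line(p,q,vel=.02);manip.sleep(.1);f=stat(oz,F0)
    if f[2]>3.5:break
c,im=snap("wrist","m1");x,y=[int(v) for v in proj(c,[*L,.04])];k=im[max(0,y-110):y+90,x-125:x+125]
s=viewer.get_calibration("scene");si=snap("scene","m1s")[1];x,y=[int(v) for v in proj(s,[*L,.05])];k2=si[y-75:y+45,x-60:x+60]
cv2.imwrite("pics/m1c.png",np.hstack([cv2.resize(k,(500,400),interpolation=3),cv2.resize(k2,(300,300),interpolation=3)[:, :].copy() if 0 else cv2.copyMakeBorder(cv2.resize(k2,(300,300),interpolation=3),0,100,0,0,0)])[:,:,::-1])
```

```text
(0.0006, -0.0006) F [ 0.6 -1.1 -0.2] M [-0.14 -0.07  0.01] p [541.6 -79.9 121.9] t 21.6
(0.001, -0.001) F [-0.4  0.2  0.7] M [ 0.01 -0.   -0.  ] p [542.2 -80.4 121.9] t 22.0
0.0295 F [-1.  -0.2  0.3] M [-0.   -0.11  0.05] p [542.3 -80.5 121.5] t 22.3
0.029 F [ 0.3 -1.1 -0.1] M [-0.03 -0.05  0.05] p [542.3 -80.5 121. ] t 22.7
0.0285 F [ 0.2 -1.2  0.6] M [-0.    0.06  0.01] p [542.3 -80.5 120.5] t 23.0
0.028 F [-0.1 -1.2  0.1] M [-0.02  0.   -0.02] p [542.3 -80.5 120. ] t 23.4
```

View pics/m1c.png

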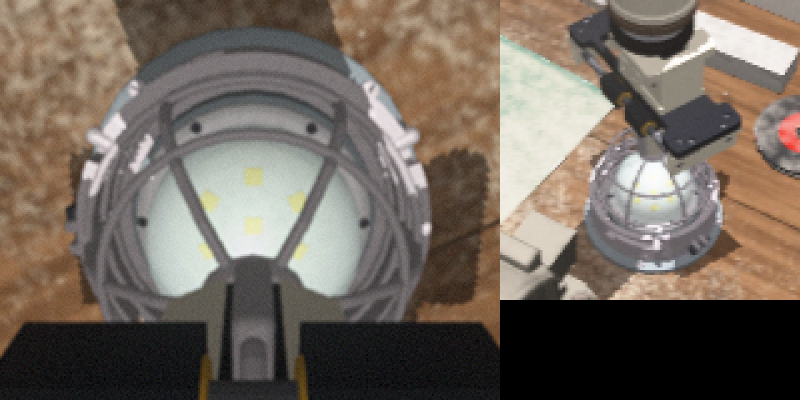

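Run:
```python
from h import *
F0=np.load("F0.npy");d=(.001,-.001)
for oz in np.arange(.0275,.0225,-.0005):
    p,q=tgt(63.4,oz,d);manip.servo_line(p,q,vel=.02);manip.sleep(.1);f=stat(round(oz,4),F0)
    if f[2]>3.:break
```

```text
0.0275 F [-1.2 -0.5  3.6] M [0.   0.33 0.01] p [542.5 -80.6 119.8] t 23.8
```

Run:
```python
from h import *
F0=np.load("F0.npy");d=np.array([.001,-.001])
z=.0275+.0041
p,q=tgt(63.4,z,d);manip.servo_line(p,q,vel=.02);manip.sleep(.1);stat("up",F0)
for a in np.arange(3,45.1,3):
    p,q=tgt(63.4-a,z,d);manip.servo_line(p,q,vel=.008);manip.sleep(.1);f=stat(f"{a} z{z:.4f} d{d.round(4)}",F0)
    m=manip.current_wrist_torque()
    if abs(m[2])>.8 or np.linalg.norm(f)>12:print("STOP");break
    if f[2]>2:z+=.0003
    if f[2]<-2:z-=.0003
    if np.hypot(*f[:2])>2.:d=d+np.clip(f[:2]*.0001,-.0004,.0004)
np.save("st.npy",[a,z,*d])
```

```text
up F [-0.3 -0.3  0.9] M [ 0.01  0.   -0.02] p [542.2 -80.5 123.5] t 24.3
3.0 z0.0316 d[ 0.001 -0.001] F [ 0.7 -0.5  1. ] M [-0.03 -0.03  0.02] p [542.3 -80.4 123.5] t 24.6
6.0 z0.0316 d[ 0.001 -0.001] F [-0.9 -0.3  0.4] M [-0.03 -0.06 -0.01] p [542.4 -80.4 123.6] t 25.0
9.0 z0.0316 d[ 0.001 -0.001] F [ 0.2 -0.2  1. ] M [-0.04  0.03 -0.02] p [542.4 -80.3 123.6] t 25.3
12.0 z0.0316 d[ 0.001 -0.001] F [-0.9 -0.6 -0.5] M [-0.03  0.05  0.  ] p [542.4 -80.3 123.6] t 25.7
15.0 z0.0316 d[ 0.001 -0.001] F [0.  0.6 0.4] M [-0.02  0.02  0.  ] p [542.4 -80.2 123.6] t 26.0
18.0 z0.0316 d[ 0.001 -0.001] F [-0.5 -0.1 -1. ] M [-0.05  0.   -0.02] p [542.4 -80.2 123.6] t 26.4
21.0 z0.0316 d[ 0.001 -0.001] F [ 0.4 -1.3  0. ] M [-0.05 -0.01 -0.02] p [542.4 -80.1 123.6] t 26.7
24.0 z0.0316 d[ 0.001 -0.001] F [-0.7 -0.3  1.2] M [-0.06 -0.05  0.01] p [542.5 -80.1 123.6] t 27.1
27.0 z0.0316 d[ 0.001 -0.001] F [-0.8  0.6  0.6] M [-0.05 -0.01 -0.01] p [542.5 -80.  123.6] t 27.4
30.0 z0.0316 d[ 0.001 -0.001] F [-0.3 -0.2  0.4] M [-0.04  0.02 -0.03] p [542.5 -80.  123.6] t 27.8
33.0 z0.0316 d[ 0.001 -0.001] F [ 0.4 -0.1  0.8] M [-0.04  0.   -0.01] p [542.5 -80.  123.6] t 28.1
36.0 z0.0316 d[ 0.001 -0.001] F [ 0.3  0.1 -0.4] M [-0.06  0.01  0.02] p [542.6 -79.9 123.6] t 28.5
39.0 z0.0316 d[ 0.001 -0.001] F [-0.2 -0.6  0.8] M [-0.09  0.03  0.03] p [542.6 -79.8 123.6] t 28.8
42.0 z0.0316 d[ 0.001 -0.001] F [ 0.4 -0.6  0.7] M [-0.07  0.01  0.01] p [542.6 -79.8 123.6] t 29.2
45.0 z0.0316 d[ 0.001 -0.001] F [ 0.3 -0.4 -0. ] M [-0.07  0.03 -0.  ] p [542.7 -79.8 123.6] t 29.5
```

Run:
```python
from h import *
F0=np.load("F0.npy");a,z,*d=np.load("st.npy")
p,q=tgt(63.4-a,z+.0015,d);manip.servo_line(p,q,vel=.01);manip.sleep(.1);stat("up (ceiling?)",F0)
while z>.021:
    z-=.0007;p,q=tgt(63.4-a,z,d);manip.servo_line(p,q,vel=.01);manip.sleep(.1);f=stat(f"{z:.4f}",F0)
    if f[2]>3 or np.linalg.norm(f)>6:break
np.save("st.npy",[a,z,*d])
```

```text
up (ceiling?) F [ 1.7 -0.9 -7.6] M [-0.11 -0.41  0.07] p [542.4 -79.8 124.6] t 29.9
0.0309 F [ 0.4 -0.2  0.3] M [-0.1   0.06 -0.01] p [543.  -79.8 123.3] t 30.4
0.0302 F [0.6 0.5 0.6] M [-0.11 -0.   -0.04] p [542.7 -79.8 122.2] t 30.7
0.0295 F [-0.1  0.5  0.4] M [-0.03  0.08  0.04] p [542.7 -79.8 121.5] t 31.1
0.0288 F [-0.1 -0.6  1.1] M [-0.05  0.02  0.01] p [542.7 -79.8 120.8] t 31.4
0.0281 F [0.3 0.9 1.5] M [-0.06  0.04  0.03] p [542.7 -79.8 120.1] t 31.8
0.0274 F [ 0.6 -1.1  0.4] M [-0.06  0.03 -0.03] p [542.7 -79.8 119.4] t 32.1
0.0267 F [ 0.  -0.5  0. ] M [-0.08  0.04 -0.03] p [542.7 -79.8 118.7] t 32.5
0.0260 F [ 0.4 -0.9  0.9] M [-0.11  0.01  0.05] p [542.7 -79.8 118. ] t 32.8
0.0253 F [-0.9 -0.1  1.1] M [-0.07  0.    0.02] p [542.7 -79.8 117.3] t 33.2
0.0246 F [-1.1 -0.1  0.3] M [-0.08  0.02  0.01] p [542.7 -79.8 116.6] t 33.5
0.0239 F [-0.  -0.1  1.1] M [-0.03 -0.02 -0.02] p [542.8 -79.8 116. ] t 33.9
0.0232 F [-1.3 -0.3  8.3] M [-0.07  0.44  0.01] p [542.9 -79.9 115.7] t 34.2
```

Run:
```python
from h import *
F0=np.load("F0.npy");a,z,*d=np.load("st.npy")
p,q=tgt(63.4-a,.0237,d);manip.servo_line(p,q,vel=.01);manip.sleep(.2);stat("relieve",F0)
effector.open_jaws();stat("open",F0)
p[2]+=.12;manip.servo_line(p,q,vel=.1);tx=R.from_quat(q).apply([1,0,0])
p=p-tx*.04;p[2]=.25;manip.servo_line(p,q,vel=.15);stat("clear",F0)
c,im=snap("wrist","e1");x,y=[int(v) for v in proj(c,[*L,.06])];print(x,y)
k=im[max(0,y-90):y+90,x-90:x+90];si=snap("scene","e1s")[1];s=viewer.get_calibration("scene");x,y=[int(v) for v in proj(s,[*L,.06])]
cv2.imwrite("pics/e1c.png",np.hstack([cv2.resize(v,(400,400),interpolation=3) for v in(k,si[y-60:y+60,x-60:x+60])])[:,:,::-1])
```

```text
relieve F [-0.  -0.8  5.2] M [-0.07  0.12 -0.03] p [542.9 -79.8 115.8] t 34.7
open F [ 0.5 -0.3  3.2] M [-0.07  0.05 -0.01] p [542.7 -79.8 115.7] t 36.0
clear F [-0.1  0.3  4. ] M [-0.08 -0.04  0.01] p [ 555.  -117.8  249.5] t 37.8
253 132
```

View pics/e1c.png

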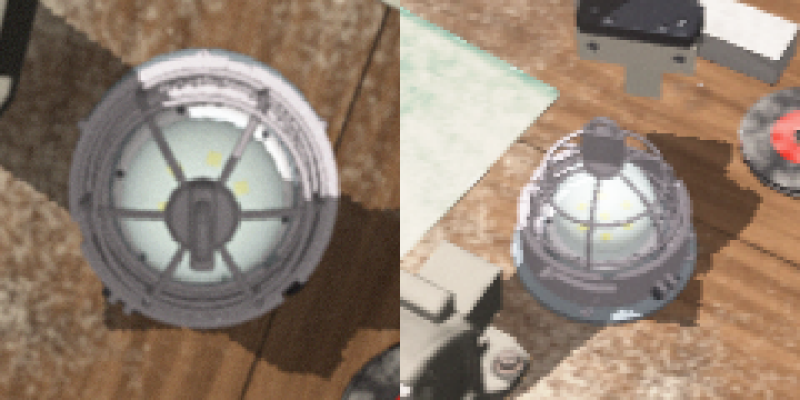

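The picture shows the guard sitting level and centred on the lamp, with the tab at about (202,232) in the left crop. The mouth at (293,288) is empty, so the pins are in the notches, and the gripper is clear of the guard.

```bash
python3 -c "
from bench import manip
print(manip.hand_in())"
```

```text
the job is handed in; nothing more can be done
None
```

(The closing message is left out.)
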